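# Shut the full vial bin

### The job

The larger of the two used-vial bins on the steel table is full. Push its sliding gate fully shut over the mouth, until the spring catch clicks in behind it, and leave it so; leave the smaller bin's gate where it is.

Things in the scene. Friction and masses are not known exactly. Their poses are not given: they have to be found in the camera images.
- full_bin_tab (a point): Larger bin (white box, grey deck, 270 x 170 x 140 mm, fixed, vials in its mouth): a steel gate slides on the deck. It bears an upright dark tab 60 mm wide, 8 thick, 36 tall on the 4 mm plate. Point: centre of the tab's rear face, the one to push, 18 below the tab's top, 18 above the plate; nothing stands behind it. x: the way the gate shuts, level, away from the robot; y along the tab; z up.
- full_bin_gate (a joint): Slide of that gate, m: 0 open, grows as it shuts, starts at 0 to 0.03, end stop at 0.118. It rubs with about 4 N and stays where it is left. From about 0.065 on a ramped lug on it pushes the spring catch aside (up to 5 N more); at about 0.108 the catch springs in behind the lug. From there to 0.118 it is caught, with that play, and covers the mouth.
- full_bin_catch (a joint): Spring catch of that bin, m: a brass plunger in a dark steel housing on the rail at the tab's +y side, 50 mm or more off the tab's middle, lower than the tab. 0: sprung fully in (before the lug reaches it, and again once it has clicked behind the lug); about 0.009 while the lug pushes it aside. It needs no handling.
- small_bin_tab (a point): The same point, with the same axes and tab size, on the gate of the smaller, empty bin (210 x 140 mm, 100 mm high, otherwise alike, its gate open too). This gate is to stay as it is.

How it is judged:
By the outcome, as a careful person would: the job done as asked, in the order asked, and still so for the second after the job is handed in, with the robot touching nothing.
It also fails if it takes over 32 s, if anything falls off the work surface, if the arm or the gripper's body presses on something with over 40 N, if the wrist force passes 120 N, or if a joint passes its speed limit or range.

### The arm

A 6-joint arm with a two-finger parallel gripper is mounted at the origin on the work surface. World frame = base frame: x ahead of the robot, y to its left, z up, the work surface at z = 0. Lengths are in m, angles in rad, forces in N, time in s.
With the tool pointing down it reaches from about 0.375 to 0.825 m from the base axis. Payload 5.5 kg.
Tool frame: the origin (TCP) lies at the very end of the fingers, on their centre line; the grasp point (between the pads) lies 19 mm behind it; z points along the fingers, x is the direction in which the jaws open and shut, and the axes are right-handed (so a half turn about z gives the same grasp; the last joint's range is limited). The gripper opens to 85 mm and grips with 20 to 120 N. Pads are 22 mm wide; open, the fingers measure 114 mm over their backs; the gripper's body (76 mm by 85 mm) begins 54 mm behind the grasp point. The pads swing forward as they close: fully open they stand 13 mm farther back than shut.
Start: joints at [-1.305, 0.314, -0.047, 1.21, 0, 1.571], TCP at [0.158, -0.579, 0.194] pointing down, gripper open.
Joint ranges: [-2.67, 2.67], [-0.69, 1.73], [-1.03, 1.25], [-2.08, 2.16], [-1.42, 1.45], [-3.14, 3.14]. Speed limits (rad/s): [2.39, 2.39, 3.01, 3.14, 3.14, 3.14].

### API

Orientations are given as a rotation vector (axis times angle).
In Python, from rig import env, read_camera gives the robot as it stands. Calls block until the motion is done:
- env.reach(position, orientation): joint-space move of the TCP to a pose.
- env.line_to(position, speed=0.15, orientation=None, force_limit=None): straight line of the TCP; orientation=None keeps the orientation; speed is the mean speed in m/s. With force_limit (N) it stops when the force on the tool has changed by that much, and returns True; else False.
- env.move_joints(angles): joint-space move.
- env.gripper_to(opening, f_grip=None): finger opening in m; f_grip is the grip in N (None keeps the last); returns when the fingers have stopped.
- env.pause(seconds).
- env.solve_ik(position, orientation): joint angles nearest the present ones, or None.
- env.observe(): the state.
- read_camera(name): name is "scene" or "top" or "wrist"; returns a dict with "frame" (384x512x3 uint8, red, green, blue), "fovy" (degrees; the focal length in pixels is half the picture's height over the tangent of half this angle, whatever the lens; pixels are square), "cx", "cy" (the principal point, pixels), "camera_from_world" (4x4, takes a point from world to camera coordinates); the wrist camera has in their place "mount" (4x4, takes a point from camera to tool coordinates, whose origin is the TCP and whose axes are the tool frame's). Camera axes: x right, y down, z forward; pixel columns grow to the right and rows downward; lengths in m; the calibration is good to about 2 mm. A picture is of the moment at which its call begins: read the wrist's pose just before it. There is no depth.
A pose or a line that the arm cannot do raises env.IKError and nothing moves.
- env.close_job(): hands the job in, once; it reports no verdict.
The state is a dict: "t": time; "joint_positions": joint angles; "qvel": joint speeds; "joint_efforts": joint torques, N m; "tool_pos": TCP position; "tcp_rot": TCP orientation; "force": force on the tool from outside, world axes, zero at the start; "torque": the same for the moment, N m; "finger_gap": finger opening in m.
Only numpy, scipy, OpenCV 4.12 (cv2) and the standard library are available. Lean on these libraries where they do the work, as an engineer would, in place of code of your own. Each camera call takes 0.05 s, during which the arm holds its last target.

## Working session

There is one attempt and no reset: what is moved stays moved. The work goes in short steps, each a Python script; the robot and the scene stay as the last script left them, time stands still between calls to the robot, and variables do not carry over. Pictures are saved under pics/ and viewed, and the job is handed in when it is done.

```bash
mkdir -p pics; ls; python3 - <<'E'
from rig import env, read_camera
import cv2,numpy as np
for n in ["scene","top","wrist"]:
    c=read_camera(n); cv2.imwrite(f"pics/{n}0.png",c["frame"][:,:,::-1])
    print(n,c["fovy"],c["cx"],c["cy"],np.round(c.get("camera_from_world",c.get("mount")),4).tolist())
o=env.observe();print(o)
E
```

```text
pics
scene 46.18485226074893 253.64577130370722 187.6330692560414 [[-0.2013, 0.9795, -0.0056, 0.0919], [0.539, 0.1059, -0.8356, -0.1152], [-0.8179, -0.1712, -0.5493, 1.6015], [0.0, 0.0, 0.0, 1.0]]
top 43.62298613740032 257.8993575824452 189.45361268650706 [[0.0129, -0.9999, -0.0093, 0.0003], [-0.983, -0.011, -0.1835, 0.5243], [0.1834, 0.0115, -0.983, 1.3135], [0.0, 0.0, 0.0, 1.0]]
wrist 71.87471309151721 253.0606539287576 195.79377916683728 [[1.0, -0.0006, -0.0015, -0.0004], [0.001, 0.9625, 0.2712, -0.0694], [0.0013, -0.2712, 0.9625, -0.1788], [0.0, 0.0, 0.0, 1.0]]
{'t': 0.15, 'joint_positions': array([-1.30497517e+00,  3.14049536e-01, -4.78500555e-02,  1.21019161e+00,
        3.63019773e-05,  1.57080726e+00]), 'qvel': array([-4.76073873e-04, -1.95659374e-03,  3.00837134e-03,  1.44869598e-04,
        5.86675037e-05, -4.38379570e-04]), 'joint_efforts': array([ 6.11498035e-05, -5.40046835e+01,  3.40058219e+01,  1.32616333e-02,
        3.12134182e-05, -1.78103608e-05]), 'tool_pos': array([ 0.15750534, -0.57845049,  0.19294079]), 'tcp_rot': array([-2.49557539e+00,  1.90698322e+00,  1.58112491e-03]), 'force': array([-0.04475921, -0.68799791, -0.47174485]), 'torque': array([-0.01888513, -0.01934642,  0.03805283]), 'finger_gap': 0.08568919910773312}
```

View pics/scene0.png

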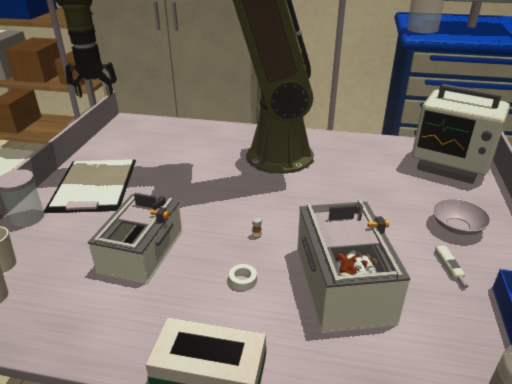

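View pics/top0.png

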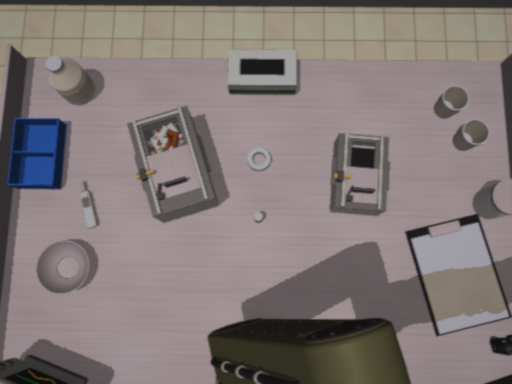

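The larger bin, with vials in its mouth, is at top (172,163) and scene (347,262). The smaller one is at top (359,173). I'll enlarge both.

```bash
python3 - <<'E'
import cv2
a=cv2.imread("pics/scene0.png")[190:330,285:415]; cv2.imwrite("pics/sc.png",cv2.resize(a,None,fx=4.2,fy=4.2,interpolation=cv2.INTER_CUBIC))
a=cv2.imread("pics/top0.png")[100:225,120:225]; cv2.imwrite("pics/tc.png",cv2.resize(a,None,fx=4.6,fy=4.6,interpolation=cv2.INTER_CUBIC))
E
```

```text
(no output)
```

View pics/sc.png

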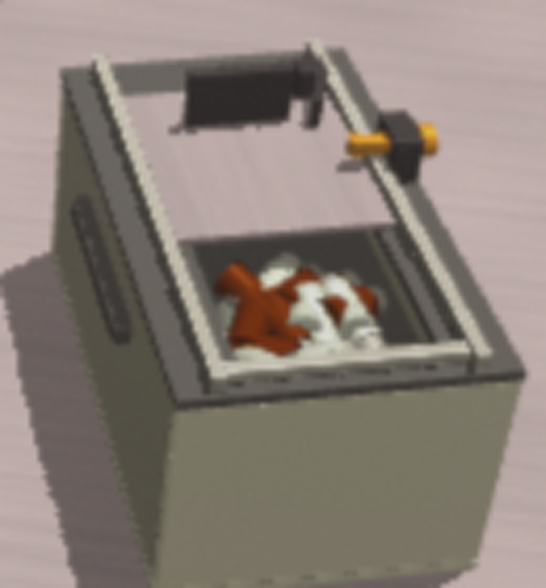

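View pics/tc.png

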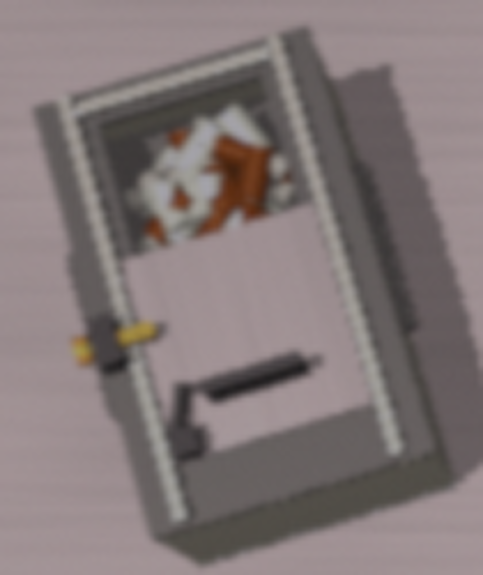

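```bash
cat > h.py <<'E'
import numpy as np, cv2
from rig import env, read_camera
def P(c):
    f=192/np.tan(np.radians(c["fovy"]/2)); K=np.array([[f,0,c["cx"]],[0,f,c["cy"]],[0,0,1]])
    return K@np.asarray(c["camera_from_world"])[:3]
def onz(M,uv,z):
    H=np.c_[M[:,0],M[:,1],M[:,2]*z+M[:,3]]; p=np.linalg.solve(H,[uv[0],uv[1],1]); return p[:2]/p[2]
E
python3 - <<'E'
from h import *
S=P(read_camera("scene"));T=P(read_camera("top"))
s=np.array([(175,403),(525,376),(62,70),(345,48),(187,72),(292,72)],float); s=s/4.2+[285,190]-.4
t=np.array([(305,28),(35,106),(455,483),(155,537),(308,355),(208,388)],float); t=t/4.6+[120,100]-.4
X=cv2.triangulatePoints(S,T,s.T,t.T);print(np.round((X[:3]/X[3]).T,4))
for uv in t[:4]: print("top z.14",onz(T,uv,.14))
for uv in s[:4]: print("sc z.14",onz(S,uv,.14))
E
```

```text
[[0.7402 0.2058 0.135 ]
 [0.6901 0.3662 0.1345]
 [0.4677 0.1149 0.1221]
 [0.4328 0.2818 0.1366]
 [0.5315 0.1917 0.1764]
 [0.5131 0.2483 0.1712]]
top z.14 [0.73830431 0.20562075]
top z.14 [0.68826672 0.36370956]
top z.14 [0.46549366 0.10860656]
top z.14 [0.4324026  0.27892648]
sc z.14 [0.74548753 0.20498106]
sc z.14 [0.69561341 0.36564065]
sc z.14 [0.49142566 0.12212031]
sc z.14 [0.43685153 0.28356883]
```

The deck yaw comes out at about 18°, the tab centre is near (0.522, 0.220) and its top is at about z = 0.18. The tab is 59 mm long, as expected. I'll shut the gripper, go above and behind the tab, and look with the wrist camera.

```bash
cat >> h.py <<'E'
a=np.radians(17.9); d=np.array([np.cos(a),np.sin(a),0]); l=np.array([-np.sin(a),np.cos(a),0])
from scipy.spatial.transform import Rotation as Ro
R=Ro.from_matrix(np.c_[l,d,[0,0,-1]]); rv=R.as_rotvec()
C=np.array([.522,.220,0])
E
python3 - <<'E'
from h import *
env.gripper_to(0.0,60)
p=C-.045*d; p[2]=.27
o=env.observe(); env.line_to(o["tool_pos"]+[0,0,.08],speed=.25)
print(env.solve_ik(p,rv))
env.reach(p,rv)
o=env.observe();print(o["t"],o["tool_pos"],o["joint_positions"],o["finger_gap"],o["force"])
c=read_camera("wrist"); cv2.imwrite("pics/w1.png",c["frame"][:,:,::-1])
c=read_camera("scene"); cv2.imwrite("pics/s1.png",c["frame"][:,:,::-1])
E
```

```text
[ 4.06313446e-01  1.44930151e-01 -8.83440846e-02  1.33752209e+00
 -4.44089210e-16  9.38995101e-02]
4.4583 [0.47947644 0.20553613 0.26997315] [ 4.05107771e-01  1.45026240e-01 -8.82919572e-02  1.33752616e+00
 -1.90399891e-04  9.39686765e-02] 0.00017642274002828502 [ 0.00432012 -0.01901769 -0.45841214]
```

View pics/w1.png

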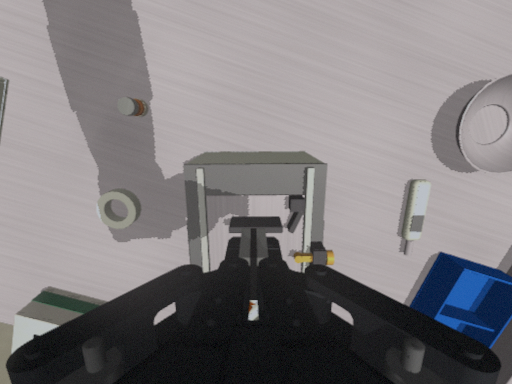

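View pics/s1.png

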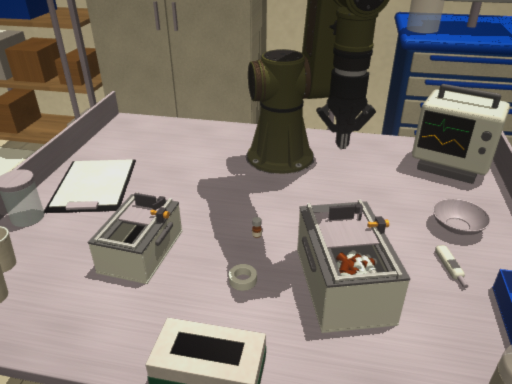

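The wrist view (tool y runs down the image) shows the tab's top edge from about (230,218) to (281,218), parallel to the tool x axis. The lug is at (297,205), clear to the +y side. Next I'll measure the tab from this view.

```bash
python3 - <<'E'
from h import *
import cv2
a=cv2.imread("pics/w1.png")[140:280,180:340]; cv2.imwrite("pics/w1c.png",cv2.resize(a,None,fx=4.8,fy=4.2,interpolation=cv2.INTER_CUBIC))
o=env.observe(); c=read_camera("wrist"); f=192/np.tan(np.radians(c["fovy"]/2))
Tw=np.eye(4);Tw[:3,:3]=Ro.from_rotvec(o["tcp_rot"]).as_matrix();Tw[:3,3]=o["tool_pos"]
M=Tw@c["mount"]
for uv,z in [((230,218),.18),((281,218),.18),((187,163),.14),((322,163),.14),((297,205),.16)]:
    r=M[:3,:3]@[(uv[0]-c["cx"])/f,(uv[1]-c["cy"])/f,1]; q=M[:3,3]+r*(z-M[2,3])/r[2]
    print(uv,q,"rel tcp along,lat",(q-o["tool_pos"])@d,(q-o["tool_pos"])@l)
print(M[:3,3])
E
```

```text
(230, 218) [0.51802663 0.19247275 0.18      ] rel tcp along,lat 0.03264292847620796 -0.024375300939348483
(281, 218) [0.50122947 0.24493413 0.18      ] rel tcp along,lat 0.03278319418209859 0.030709375739362447
(187, 163) [0.48306553 0.12629224 0.14      ] rel tcp along,lat -0.0209668801962059 -0.07660677795291758
(322, 163) [0.43484688 0.2767598  0.14      ] rel tcp along,lat -0.0206042788971801 0.08139763916006827
(297, 205) [0.48716688 0.26156084 0.16      ] rel tcp along,lat 0.024511645034573832 0.050853492238979024
[0.41437762 0.18507133 0.44874414]
```

View pics/w1c.png

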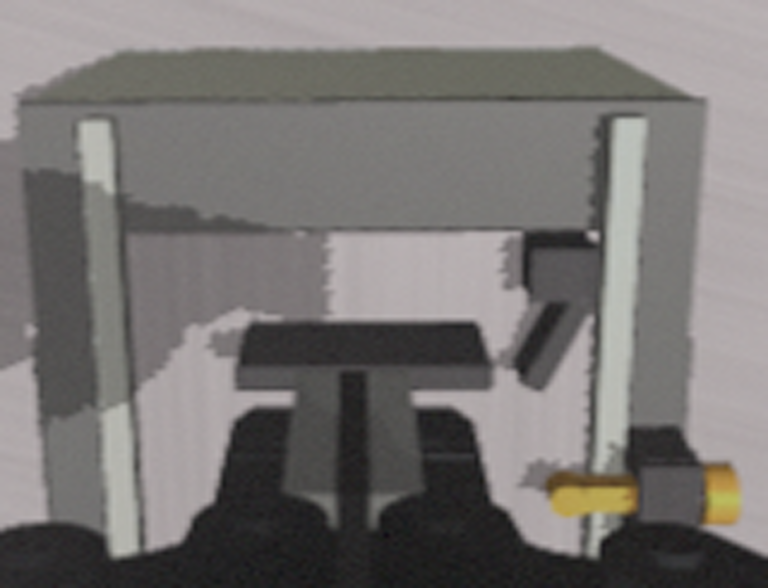

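The tab's rear-top edge sits at crop y≈365, about 41 mm ahead of the TCP, with a lateral offset of about 2 mm. That matches the triangulation. I'll descend behind it and push with a force limit.

```bash
python3 - <<'E'
from h import *
o=env.observe()
p=C-.045*d+.002*l; p[2]=.157
print(env.line_to(p,speed=.12,force_limit=12)); o=env.observe(); print(o["t"],o["tool_pos"],o["force"])
c=read_camera("scene"); cv2.imwrite("pics/s2.png",c["frame"][150:330,260:420,::-1].repeat(3,0).repeat(3,1))
c=read_camera("wrist"); cv2.imwrite("pics/w2.png",c["frame"][:,:,::-1])
E
```

```text
False
5.7 [0.47911259 0.20830441 0.15775113] [ 0.4520119   1.22761635 -0.63671939]
```

View pics/s2.png

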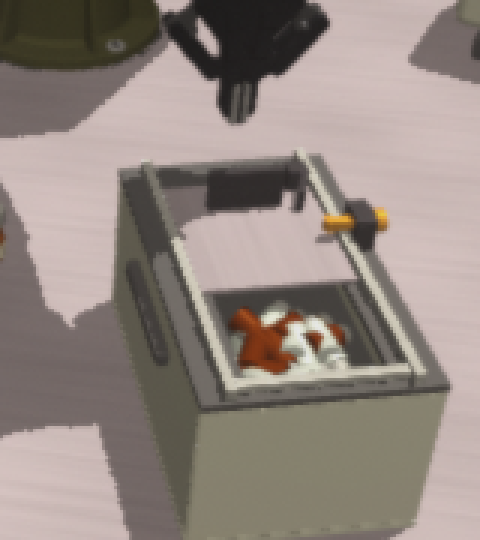

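View pics/w2.png

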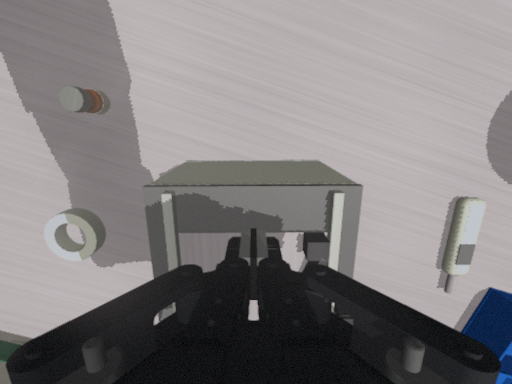

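The scene picture shows the fingertips at about (339,190), apparently farther above the tab than expected. I'll project the TCP to check.

```bash
python3 - <<'E'
from h import *
o=env.observe();print(o["tool_pos"],o["t"],o["joint_positions"])
c=read_camera("scene");S=P(c);cv2.imwrite("pics/s3.png",c["frame"][150:330,260:420,::-1].repeat(3,0).repeat(3,1))
t=read_camera("top");T=P(t);cv2.imwrite("pics/t3.png",t["frame"][90:270,110:270,::-1].repeat(3,0).repeat(3,1))
tip=np.r_[o["tool_pos"],1]
for q in [tip,np.r_[C[:2],.18,1]]:
  for M in (S,T):
    x=M@q; print(x[:2]/x[2])
E
```

```text
[0.47925428 0.20835528 0.15791632] 5.8 [ 4.10114338e-01  1.84974357e-01 -2.96184620e-01  1.08797115e+00
 -2.17361261e-05  9.77220826e-02]
[335.94031505 201.38319034]
[179.75332937 197.88827173]
[340.99364556 204.55788186]
[174.49437171 180.03299032]
```

View pics/s3.png

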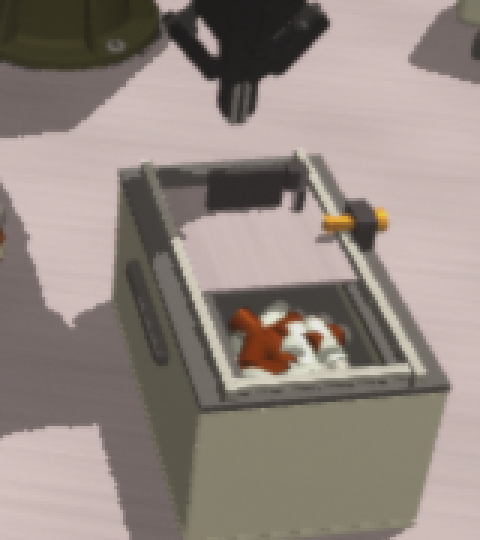

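View pics/t3.png

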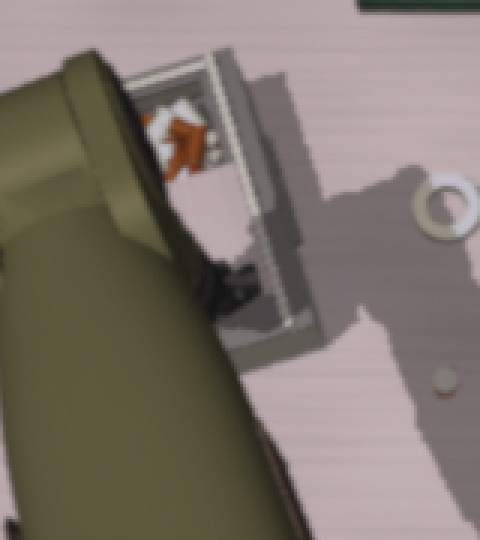

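```bash
python3 - <<'E'
from h import *
S=P(read_camera("scene"));o=env.observe()
for q in [[.47948,.20554,.26997],o["tool_pos"],o["tool_pos"]+[0,0,.03],o["tool_pos"]-.03*d,[.1575,-.5785,.1929]]:
    x=S@np.r_[q,1];print(np.round(x[:2]/x[2],1))
a=cv2.imread("pics/s1.png")[90:210,290:400];b=cv2.imread("pics/s3.png")
b=cv2.imread("pics/scene0.png")[40:160,40:150]
cv2.imwrite("pics/cmp.png",np.hstack([cv2.resize(i,None,fx=3.6,fy=3.6,interpolation=cv2.INTER_CUBIC) for i in (a,b)]))
E
```

```text
[339.3 161. ]
[335.9 201.4]
[337.1 191.1]
[332.7 194.5]
[ 97.7 110. ]
```

View pics/cmp.png

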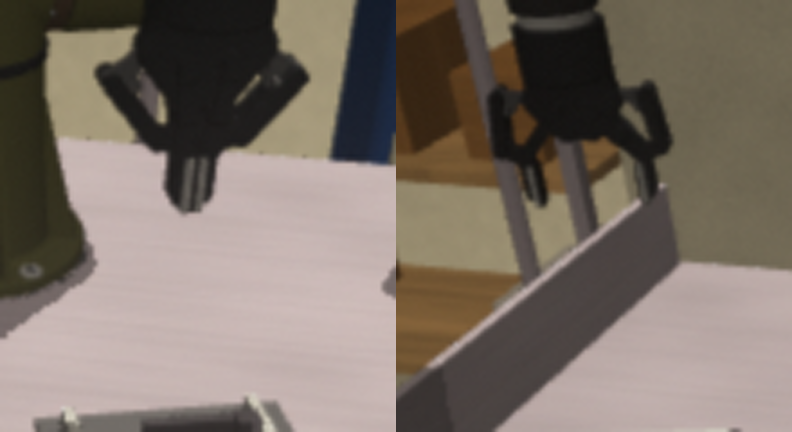

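Seen from the scene camera, the fingertips appear about 30 mm higher than the reported TCP in all the views so far, while the tab itself projects correctly. I'll settle it with a gentle touch on the deck, which should be at z≈0.14, just behind the gate.

```bash
python3 - <<'E'
from h import *
o=env.observe();print(o["force"])
p=o["tool_pos"].copy(); p[2]=.125
print(env.line_to(p,speed=.04,force_limit=5)); o=env.observe(); print(o["t"],o["tool_pos"],o["force"])
c=read_camera("scene"); cv2.imwrite("pics/s4.png",c["frame"][150:330,260:420,::-1].repeat(3,0).repeat(3,1))
E
```

```text
[-0.54284561 -0.28173209 -0.25335791]
False
6.9 [0.47915651 0.2083446  0.12521863] [ 0.07018406  0.67243551 -0.02774069]
```

View pics/s4.png

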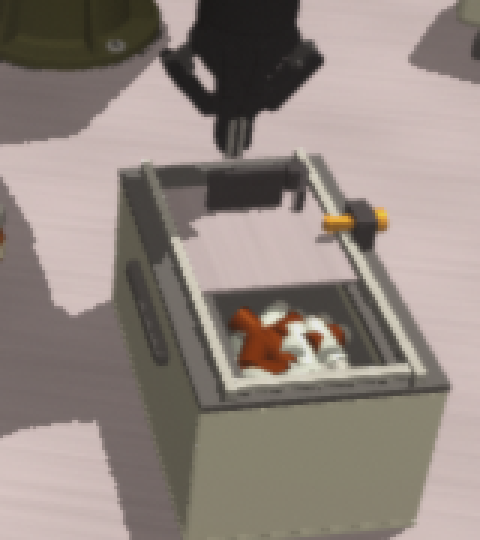

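No contact at a reported 0.125, so the fingertips really are higher than reported. I'll keep feeling downward.

```bash
python3 - <<'E'
from h import *
o=env.observe()
p=o["tool_pos"].copy(); p[2]=.095
print(env.line_to(p,speed=.03,force_limit=5)); o=env.observe(); print(o["t"],o["tool_pos"],o["force"])
c=read_camera("scene"); cv2.imwrite("pics/s5.png",c["frame"][150:330,260:420,::-1].repeat(3,0).repeat(3,1))
E
```

```text
True
7.6833 [0.47884213 0.20820287 0.10238337] [-0.99455855 -0.12667321  7.21496344]
```

View pics/s5.png

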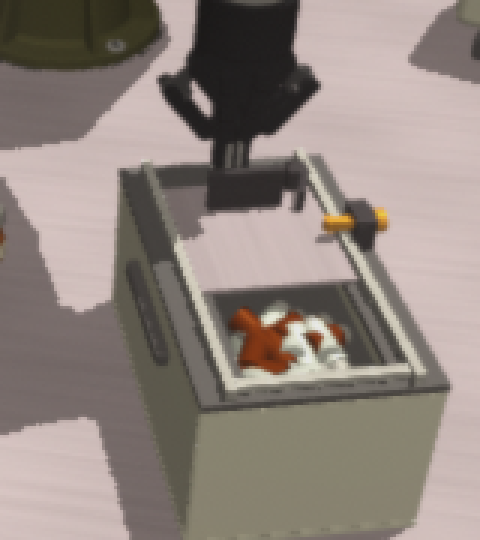

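Contact came at a reported 0.102, so the real tip is about 38 mm above the reported TCP. I'll raise to a reported 0.122, which puts the tip at about 0.160 on the tab, and push.

```bash
python3 - <<'E'
from h import *
o=env.observe()
p=C-.045*d+.0*l; p[2]=.122
env.line_to(p,speed=.08)
o=env.observe();print(o["t"],o["tool_pos"],o["force"])
hit=env.line_to(p+.07*d,speed=.06,force_limit=20)
o=env.observe(); print(hit,o["t"],o["tool_pos"],(o["tool_pos"]-p)@d,o["force"]@d,o["force"])
c=read_camera("scene"); cv2.imwrite("pics/s6.png",c["frame"][150:330,260:420,::-1].repeat(3,0).repeat(3,1))
E
```

```text
8.1333 [0.47958446 0.20630108 0.12226204] [-0.78334069  0.04005049 -0.55249367]
False 9.45 [0.54616373 0.22769652 0.12196879] 0.07035964302348165 -0.48783176119965593 [-0.45125593 -0.19006958 -0.22244003]
```

View pics/s6.png

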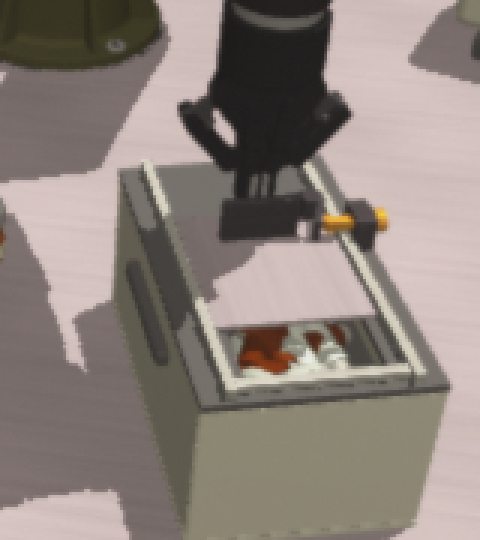

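The gate moved: its front edge is now near crop row 322, the fingers are behind the tab, and the lug is close to the plunger. I'll continue to the stop.

```bash
python3 - <<'E'
from h import *
o=env.observe(); p=o["tool_pos"].copy(); p[2]=.122
hit=env.line_to(p+.11*d,speed=.06,force_limit=22)
o=env.observe(); print(hit,o["t"],o["tool_pos"],(o["tool_pos"]-p)@d,o["force"])
c=read_camera("scene"); cv2.imwrite("pics/s7.png",c["frame"][150:330,260:420,::-1].repeat(3,0).repeat(3,1))
E
```

```text
True 10.525 [0.59527393 0.24366361 0.12085388] 0.05167396453080403 [ 0.05445231 -0.92638522 -0.14047233]
```

View pics/s7.png

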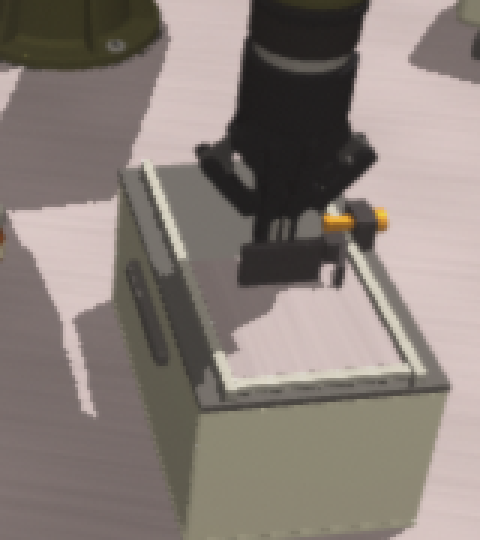

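It stopped with a 22 N change and the mouth looks covered. I'll back off and check the lug and the plunger.

```bash
python3 - <<'E'
from h import *
o=env.observe(); p=o["tool_pos"].copy()
env.line_to(p-.03*d,speed=.15)
q=p-.03*d; q[2]=.26; env.line_to(q,speed=.25)
o=env.observe(); print(o["t"],o["force"])
c=read_camera("scene"); a=c["frame"][190:330,285:415,::-1]; cv2.imwrite("pics/s8.png",cv2.resize(a,None,fx=4.2,fy=4.2,interpolation=cv2.INTER_CUBIC))
c=read_camera("wrist"); a=c["frame"][100:340,120:400,::-1];cv2.imwrite("pics/w8.png",cv2.resize(a,None,fx=2.5,fy=2.5,interpolation=cv2.INTER_CUBIC))
E
```

```text
11.625 [0.26246202 0.60408766 0.08406695]
```

View pics/s8.png

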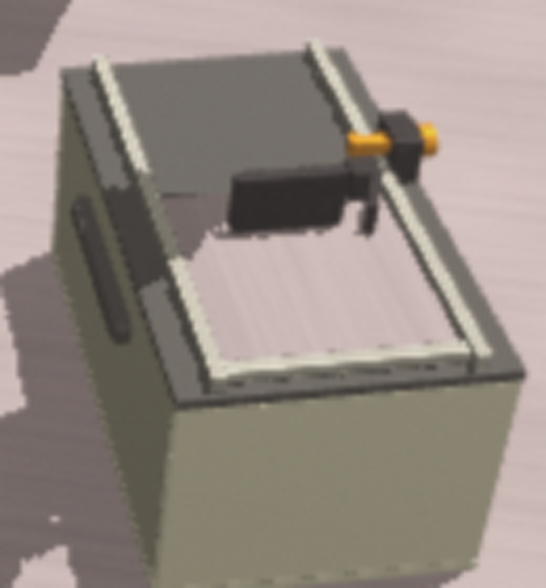

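View pics/w8.png

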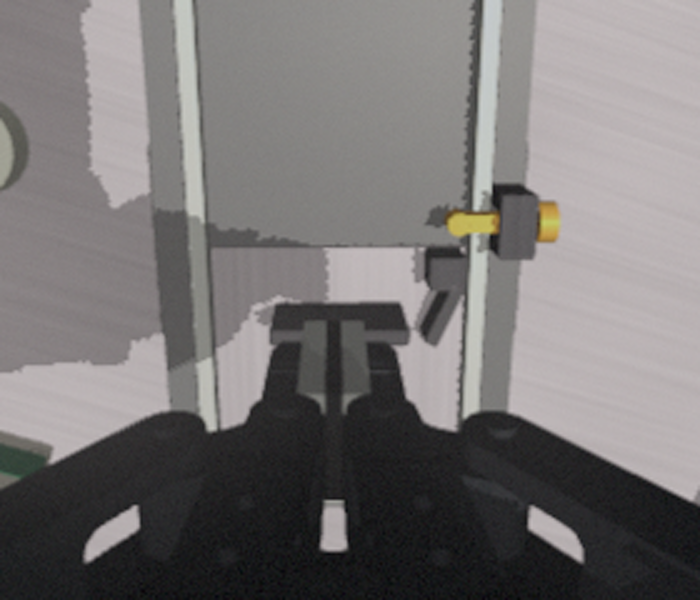

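The lug (wrist crop (443,265)) is wholly past the plunger. The plunger tip at scene crop (347,143) is exactly where it was when first sprung in, the front edge of the gate meets the end bar, and the gripper is clear above. I'll hand in.

```bash
python3 - <<'E'
from h import *
env.pause(.3); c=read_camera("scene"); b=cv2.imread("pics/scene0.png"); 
print(np.abs(c["frame"][180:290,85:190,::-1].astype(int)-b[180:290,85:190]).mean())
o=env.observe();print(o["t"],o["force"]); env.close_job()
E
```

```text
22.117720057720057
12.075 [-0.34706973  0.2073643   0.08619411]
the job is handed in; nothing more can be done
```

```bash
python3 - <<'E'
from h import *
c=read_camera("scene"); b=cv2.imread("pics/scene0.png")
cv2.imwrite("pics/f.png",cv2.resize(np.hstack([b[180:290,85:190],c["frame"][180:290,85:190,::-1]]),None,fx=3.5,fy=3.5))
E
```

```text
the job is handed in; nothing more can be done
```

The larger bin's gate is shut and caught, and I handed the job in at t ≈ 12.1 s. I pushed the tab's rear face with the closed fingertips until the force limit stopped the push, then backed off and rose clear.

**Last checks:**
- **Gate:** the scene and wrist views show the plate covering the mouth up to the end bar. The lug is wholly past the plunger, and the plunger is back at its original extension.
- **Contact at hand-in:** the wrist force was about 0 and the gripper was clear above the bin.

**Checks that disagreed or were not conclusive:**
- **Fingertip height:** the shut fingertips were about 38 mm above the reported TCP, assuming the deck is at its stated 0.14 m. I found this in the pictures and confirmed it with a 5 N touch on the deck behind the gate, then corrected for it before pushing.
- **Smaller bin:** a crude before/after image comparison of the smaller bin gave a difference of 22 grey levels. I put this down to the arm's shadow, but the camera was closed before I could look again. No planned move went near that bin after the first swing over it, and that picture showed its gate still open.

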